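# Feeler gauge into the door gap it fits

### The job

Two trial pieces for the meeting edge of the double doors are fixed to the bench, each a pair of wooden door edges with a gap between them: one gap is too tight for the feeler gauge, the other takes it. Pick the gauge up off the bench by its block handle and slide the blade into the front of the gap that it fits, fully home until the handle comes up against the rounded door edges, then let go and leave it standing on the bench there. Leave the glass slide standing where it is.

Things in the scene. Friction and masses are not known exactly. Their poses are not given: they have to be found in the camera images.
- gauge_grip (a point): Loose feeler gauge, 0.15 to 0.31 kg, upright on the bench: black block handle 50 mm long (x), 34 wide (y), 60 high; steel blade on edge, 8 mm thick (y), from the bench up to 32 mm, projecting 60 mm from the front face. Point: handle centre, 30 mm above the bench; x points along the blade, tip 85 mm ahead; z up. Grasp from above across the 34 mm sides.
- wide_mouth (a point): Trial piece with the wide gap: two fixed wooden door edges (each 36 mm wide, 80 long, 44 high, half-round nose to the robot), gap 18 mm, a 4 mm steel bar across their tops 44 to 66 mm past the mouth. Point: on the bench (z 0) midway between the nose tips; x points into the gap, away from the robot, z up. Blade fully home: handle centre at about x = -22 mm, front face against the noses.
- tight_mouth (a point): Trial piece with the tight gap: built like the other, but the gap is only 4 mm, so the 8 mm blade jams about 10 mm past the mouth. Point: on the bench (z 0) midway between the nose tips; x points into the gap, away from the robot, z up.
- slide_center (a point): A bystander: a heavy clear glass guitar slide, a tube 30 mm across and 65 mm high, standing loose on its end; the point is its centre, half-way up.
There are look-alikes about, which are no part of the job. Of the things that look like the part that bears gauge_grip, take the one that is farthest to the robot's right at the start.

How it is judged:
On the way:
1. the gauge is lifted clear of the bench (by 10 mm) (height (world z) of gauge_grip above 0.04 m), for 0.1 s.
At the end, for the whole second after the job is handed in: The gauge stands at rest on the bench, blade fully home in the wider gap: handle centre at most 34 mm in front of the mouth (touching: about 22), within 12 mm of the gap's middle line, in line with it within 14 degrees, upright within 8 degrees (x of wide_mouth in the frame of gauge_grip between 0.005 and 0.034 m and y of gauge_grip in the frame of wide_mouth between -0.012 and 0.012 m and angle between the x axis of gauge_grip and the x axis of wide_mouth, either way round below 0.25 rad and angle between gauge_grip's own z axis and vertical below 0.15 rad and height (world z) of gauge_grip below 0.037 m and linear speed of gauge below 0.02 m/s).
It fails at once if the glass slide is moved by more than 20 mm or tipped (distance of slide_center from where it was at the start of the episode above 0.02 m or angle between slide_center's own z axis and vertical above 0.3 rad).
It also fails if it takes over 38 s, if anything falls off the work surface, if the arm or the gripper's body presses on something with over 40 N, if the wrist force passes 120 N, or if a joint passes its speed limit or range.

### The arm

A 6-joint arm with a two-finger parallel gripper is mounted at the origin on the work surface. World frame = base frame: x ahead of the robot, y to its left, z up, the work surface at z = 0. Lengths are in m, angles in rad, forces in N, time in s.
With the tool pointing down it reaches from about 0.35 to 0.975 m from the base axis. Payload 4.9 kg.
Tool frame: the origin (TCP) lies at the very end of the fingers, on their centre line; the grasp point (between the pads) lies 19 mm behind it; z points along the fingers, y is the line along which they close (so a half turn about z gives the same grasp; the last joint's range is limited). The gripper opens to 85 mm and grips with 20 to 120 N. Pads are 22 mm wide; open, the fingers measure 114 mm over their backs; the gripper's body (76 mm by 85 mm) begins 54 mm behind the grasp point. The pads swing forward as they close: fully open they stand 13 mm farther back than shut.
Start: joints at [1.045, 0.053, 1.613, -0, 1.476, -0.119], TCP at [0.247, 0.574, 0.231] pointing down, gripper open.
Joint ranges: [-3.01, 3.01], [-1.01, 2.22], [0.06, 2.58], [-1.02, 4.17], [0.09, 2.62], [-3.14, 3.14]. Speed limits (rad/s): [2.57, 2.57, 3.14, 3.14, 3.14, 3.14].

### API

Orientations are given as a rotation vector (axis times angle).
In Python, from station import ctrl gives the robot as it stands.
- The arm moves only by the shell command python3 -m crank 'ROWS' [OPENING] [FORCE]. ROWS is text: rows parted by semicolons, each of 4 numbers parted by spaces: the shift along the world's x, y, z in units of 0.5 m (1.0 is 0.5 m), then the turn about the world's z in units of 90 degrees (1.0 is 90 degrees). In form: x y z turn; .... A call has exactly 5 rows; each row shifts and turns the commanded pose from where the row before left it; what a row does not reach is not made up. A row lasts 1/12 s, in which the tool goes at most 41.7 mm and 7.16 degrees, less where a joint would pass 70% of its speed; a pose out of reach is approached as far as the arm can. A call with a number of a shift or a turn outside -1 to 1 is refused whole. A call with a gripper value outside its range is refused whole. OPENING is the opening in per cent of the stroke, from 0 (shut) to 100 (fully open), set as the call begins (- or left out, the last holds). The fingers move at their own pace and stop on an object; FORCE is the grip in N (left out, the last holds). Time passes only in rows, so rows that do not move let the fingers close, or fill a call up. It gives the time, the measured TCP pose, the force, the opening and the grip force at its end, in the units of the state.
- ctrl.get_obs(): the state, without advancing time (a new reading comes with each control period).
- ctrl.get_image(name): name is "scene" or "top" or "wrist"; returns (picture, depth): 480x640x3 uint8, red, green, blue; 480x640 float32, m along the optical axis (not along the pixel's ray), 0 where there is no reading.
- ctrl.get_calibration(name): a dict with "fx", "fy", "cx", "cy" (pixels), "extrinsics" (4x4, takes a point from world to camera coordinates). Camera axes: x right, y down, z forward; pixel columns grow to the right and rows downward; lengths in m; the calibration is good to about 2 mm. The wrist camera is an equidistant fisheye: a pixel r from the principal point sees the ray r / f radians off the axis. A picture is of the moment at which its call begins: read the wrist's pose just before it. get_calibration takes no time and is no camera call; for the wrist camera it gives the pose at the moment of the call.
- ctrl.finish_job(): hands the job in; it is judged then, once.
The state is a dict: "t": time; "q": joint angles; "dq": joint speeds; "effort": joint torques, N m; "tool_pos": TCP position; "tool_rot": TCP orientation; "contact_force": force on the tool from outside, world axes, zero at the start; "wrist_torque": the same for the moment, N m; "opening": finger opening in m; "grip_force": force on a finger pad.
Only numpy, scipy, OpenCV 4.12 (cv2) and the standard library are available. Lean on these libraries where they do the work, as an engineer would, in place of code of your own. Each camera call takes 0.05 s, during which the arm holds its last target. There are 200 camera calls.

## Working session

There is one attempt and no reset: what is moved stays moved. The work goes in short steps, Python scripts to look and compute and a shell command to move; the robot and the scene stay as the last step left them, time stands still between calls to the robot, and variables do not carry over. Pictures are saved under pics/ and viewed, at most 10 in all, crops included, and the job is handed in when it is done.

```bash
mkdir -p pics
cat > h.py <<'E'
import numpy as np, cv2
from station import ctrl
def grab(n,f=None):
    c=ctrl.get_calibration(n); im,d=ctrl.get_image(n)
    np.savez(f'{n}.npz',im=im,d=d,E=c['extrinsics'],K=[c['fx'],c['fy'],c['cx'],c['cy']])
    if f: cv2.imwrite(f'pics/{f}.png',im[:,:,::-1])
    return im,d,c
def world(n):
    z=np.load(f'{n}.npz');fx,fy,cx,cy=z['K'];d=z['d']
    v,u=np.mgrid[:480,:640]; a=(u-cx)/fx;b=(v-cy)/fy
    if n=='wrist':
        r=np.hypot(a,b)+1e-9; s=np.tan(np.minimum(r,1.5))/r; a,b=a*s,b*s
    P=np.stack([a*d,b*d,d,np.ones_like(d)],-1)
    return (P@np.linalg.inv(z['E']).T)[...,:3]
E
python3 - <<'E'
from h import *
for n in('scene','top'):
    grab(n,n+'0')
print(ctrl.get_obs())
W=world('top'); 
for v in range(0,480,80): print([tuple(W[v,u].round(2)) for u in range(0,640,160)])
E
```

```text
{'t': 0.1, 'q': array([ 1.04500759e+00,  5.33221870e-02,  1.61417516e+00, -8.67060622e-06,
        1.47602702e+00, -1.18984135e-01]), 'dq': array([-0.00079725, -0.00135423, -0.00450585, -0.00154988, -0.00098217,
        0.00150387]), 'effort': array([ 3.23730028e-04, -3.94905317e+01, -3.71362352e+01, -1.24669732e-04,
        3.98000659e-03, -4.16341709e-05]), 'tool_pos': array([0.24699784, 0.57349209, 0.23015551]), 'tool_rot': array([-6.34486541e-01, -3.07623621e+00,  2.88174723e-03]), 'contact_force': array([ 0.55401679,  0.37937771, -0.19349864]), 'wrist_torque': array([ 0.02942326, -0.08462582, -0.00324468]), 'grip_force': 0.0, 'opening': 0.0853209407723963}
[(np.float64(1.28), np.float64(0.88), np.float64(-0.35)), (np.float64(1.53), np.float64(0.58), np.float64(-0.75)), (np.float64(1.51), np.float64(0.01), np.float64(-0.75)), (np.float64(0.98), np.float64(-0.3), np.float64(0.01))]
[(np.float64(0.86), np.float64(0.61), np.float64(-0.0)), (np.float64(0.85), np.float64(0.31), np.float64(-0.0)), (np.float64(0.84), np.float64(0.0), np.float64(-0.0)), (np.float64(0.83), np.float64(-0.2
[... 212 characters left out ...]
oat64(-0.28), np.float64(0.0))]
[(np.float64(0.55), np.float64(0.59), np.float64(0.0)), (np.float64(0.55), np.float64(0.3), np.float64(-0.0)), (np.float64(0.54), np.float64(0.01), np.float64(-0.0)), (np.float64(0.53), np.float64(-0.27), np.float64(0.0))]
[(np.float64(0.41), np.float64(0.58), np.float64(-0.0)), (np.float64(0.4), np.float64(0.3), np.float64(-0.0)), (np.float64(0.4), np.float64(0.02), np.float64(0.0)), (np.float64(0.39), np.float64(-0.26), np.float64(0.0))]
[(np.float64(0.28), np.float64(0.57), np.float64(-0.0)), (np.float64(0.27), np.float64(0.29), np.float64(0.0)), (np.float64(0.26), np.float64(0.02), np.float64(-0.0)), (np.float64(0.26), np.float64(-0.25), np.float64(-0.0))]
```

View pics/top0.png

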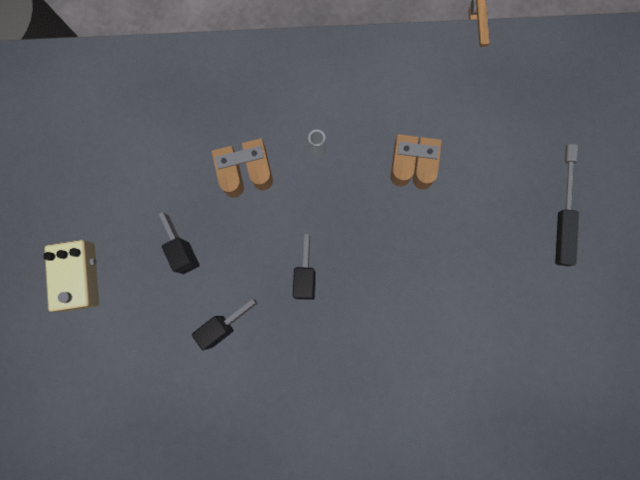

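View pics/scene0.png

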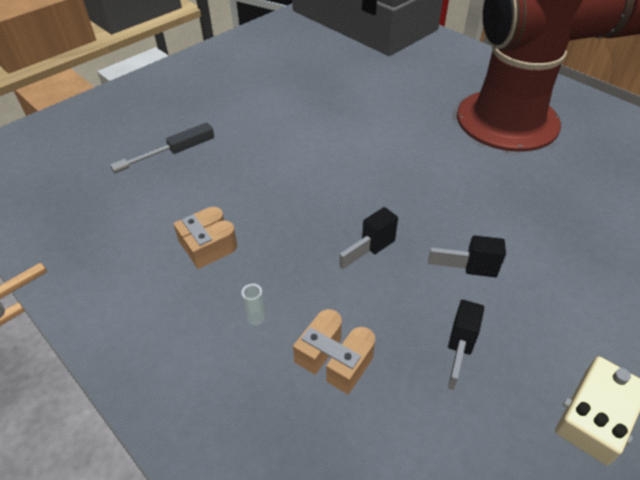

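Top view: three gauges look alike, at (304,283), (179,255) and (211,333). The screwdriver at (567,237) is not a gauge. The rightmost is the one at (304,283). The wide trial piece is at (240,165), the tight one at (418,160) and the slide at (317,138). Scene view: the same gauge is at (380,230) and the wide piece at (335,350).

```bash
cat > m.py <<'E'
from h import *
def rect(P):
    (c,s,a)=cv2.minAreaRect((P[:,:2]*1000).astype(np.float32)); return np.round(c,1),np.round(s,1),round(a,1)
for n,g,w in (('top',(270,225,340,305),(200,130,280,200)),('scene',(325,200,405,275),(285,300,385,400))):
    W=world(n); z=np.load(n+'.npz')['im'].astype(int)
    def box(b): 
        m=np.zeros((480,640),bool); m[b[1]:b[3],b[0]:b[2]]=1; return m
    Z=W[...,2]
    h=box(g)&(Z>.05); print(n,'handle top',np.median(Z[h]),h.sum(),rect(W[h]))
    b=box(g)&(Z>.022)&(Z<.036); print(' blade',np.median(Z[b]),b.sum(),rect(W[b]))
    hi=cv2.erode((box(w)&(Z>.034)).astype(np.uint8),np.ones((2,2)))
    k,l,st,c=cv2.connectedComponentsWithStats((box(w)&(Z>.038)&(Z<.0455)).astype(np.uint8))
    for i in range(1,k):
        if st[i,4]>60: print(' wood',np.median(Z[l==i]),st[i,4],rect(W[l==i]))
    p=box(w)&(Z>.038); print(' all',np.median(Z[p]),rect(W[p]))
    bar=box(w)&(abs(z[...,0]-z[...,2])<25)&(Z>.044);print(' bar',np.median(Z[bar]),rect(W[bar]))
im=np.load('top.npz')['im'][125:345,150:350]; cv2.imwrite('pics/crop.png',cv2.resize(im,None,fx=2.7,fy=2.7,interpolation=2)[:,:,::-1])
W=world('top')
s=np.zeros((480,640),bool);s[125:150,305:330]=1;s&=W[...,2]>.03;print('slide',np.median(W[s],0),rect(W[s]))
E
python3 m.py
```

```text
top handle top 0.05983374558781529 678 (array([440. ,  30.8]), array([96.7, 51. ]), 25.4)
 blade 0.03198607882130894 180 (array([487.6,  32.2]), array([110.8,  18.7]), 7.7)
 wood 0.04338887884609699 589 (array([670.1, 117.2]), array([81.1, 36.1]), 12.2)
 wood 0.0434210005195389 619 (array([658.2, 169.5]), array([81.2, 36.7]), 12.6)
 all 0.044547353231106146 (array([548.1,  95.9]), array([342.2,  98.2]), 21.7)
 bar 0.0479126029524215 (array([565.9,  59.2]), array([339.1,  80.5]), 37.8)
scene handle top 0.05914709059796819 595 (array([701.3, 209.4]), array([638.9,  54.9]), 34.8)
 blade 0.03039759023953814 423 (array([489.1,  39. ]), array([ 32.3, 111. ]), 74.5)
 wood 0.043346059555794514 928 (array([671.1, 119.1]), array([81.8, 37.3]), 12.4)
 wood 0.043326280436993825 1028 (array([659.8, 171.9]), array([81.2, 37.1]), 12.1)
 all 0.044074797965928836 (array([803.6, 242.2]), array([436. , 108.7]), 36.0)
 bar 0.04760021405177073 (array([780.5, 269.3]), array([434.5,  87.1]), 52.2)
slide [0.70254282 0.01097294 0.05896464] (array([562.9,  -7.1]), array([310.1,  29.2]), 7.6)
```

View pics/crop.png

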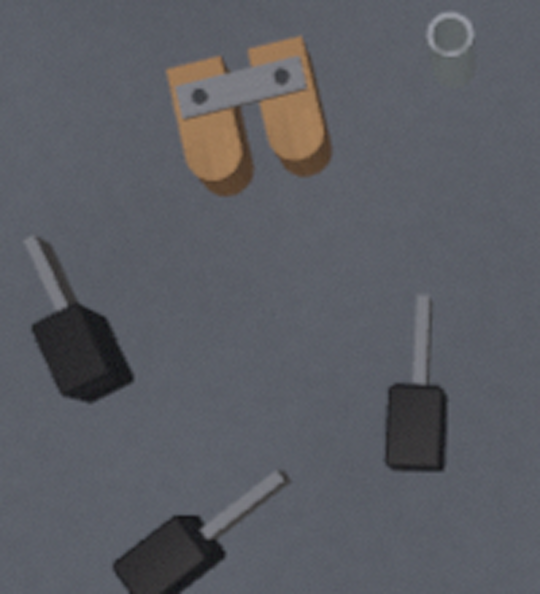

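The crop shows the chosen gauge (handle about (416,428), blade pointing up) and the wide piece with its mouth about (262,170). The path to it is free. The outliers spoil the handle's rectangle, so I'll refit it.

```bash
cat > g.py <<'E'
from m import *
E
python3 - <<'E' | tail -8
from h import *
from scipy.spatial.transform import Rotation as R
def rect(P):
    (c,s,a)=cv2.minAreaRect((P[:,:2]*1000).astype(np.float32)); return np.round(c,1),np.round(s,1),round(a,1)
for n,g in (('top',(270,225,340,305)),('scene',(325,200,405,275))):
    W=world(n);Z=W[...,2];m=np.zeros((480,640),bool); m[g[1]:g[3],g[0]:g[2]]=1
    m&=(abs(W[...,0]-.46)<.1)&(abs(W[...,1]-.03)<.06)
    for lo,hi in((.0575,.0625),(.0295,.0335)):
        k=cv2.morphologyEx((m&(Z>lo)&(Z<hi)).astype(np.uint8),cv2.MORPH_OPEN,np.ones((3,3)) if lo>.05 else np.ones((2,2)))>0
        k,l,st,c=cv2.connectedComponentsWithStats(k.astype(np.uint8)); i=1+st[1:,4].argmax()
        print(n,np.median(Z[l==i]),st[i,4],rect(W[l==i]),W[l==i].mean(0).round(4))
o=ctrl.get_obs(); print(R.from_rotvec(o['tool_rot']).as_matrix().round(3))
E
```

```text
top 0.059932853286042864 484 (array([457.9,  38.7]), array([33. , 48.9]), 88.2) [0.4588 0.0392 0.0599]
top 0.03149850199477222 43 (array([527.4,  33.9]), array([ 6.1, 25.3]), 85.8) [0.5257 0.0334 0.029 ]
scene 0.05956320336093662 412 (array([459.6,  42. ]), array([33.8, 49.8]), 83.6) [0.4605 0.0422 0.0596]
scene 0.03098421870487117 140 (array([512.7,  39.5]), array([59.9, 12.6]), 4.3) [0.5125 0.0396 0.0303]
[[-0.918  0.396 -0.001]
 [ 0.396  0.918 -0.002]
 [ 0.    -0.002 -1.   ]]
```

```bash
python3 -m crank '0.03 -0.076 0 0.016; 0.03 -0.076 0 0.016; 0.03 -0.076 0 0.016; 0.03 -0.076 0 0.016; 0.03 -0.076 0 0.016' 75 40
python3 -m crank '0.03 -0.076 0 0.016; 0.03 -0.076 0 0.016; 0.03 -0.076 0 0.016; 0.03 -0.076 0 0.016; 0.03 -0.076 0 0.016'
python3 -m crank '0.03 -0.076 0 0.016; 0.03 -0.076 0 0.016; 0.03 -0.076 0 0.014; 0.03 -0.076 0 0.014; 0 0 0 0'
python3 -m crank '0 0 0 0; 0 0 0 0; 0 0 0 0; 0 0 0 0; 0 0 0 0'
python3 - <<'E'
from h import *
im,d,c=grab('wrist','wrist1')
W=world('wrist');Z=W[...,2]
b=(abs(W[...,0]-.48)<.12)&(abs(W[...,1]-.03)<.06)&(d>0)
for lo,hi in((.056,.064),(.027,.035)):
    k,l,st,_=cv2.connectedComponentsWithStats((b&(Z>lo)&(Z<hi)).astype(np.uint8));i=1+st[1:,4].argmax()
    r=cv2.minAreaRect((W[l==i][:,:2]*1000).astype(np.float32));print(st[i],np.median(Z[l==i]),r)
E
```

```text
t: 0.52
tool_pos: [0.3222, 0.3821, 0.2306]
tool_rot: [-0.437, -3.111, 0.001]
contact_force: [0.5, -0.7, -0.1]
opening: 0.0641
grip_force: 0.0
t: 0.93
tool_pos: [0.3972, 0.1921, 0.231]
tool_rot: [0.241, 3.132, 0.0]
contact_force: [1.4, 1.2, -0.1]
opening: 0.0638
grip_force: 0.0
t: 1.35
tool_pos: [0.4586, 0.0363, 0.231]
tool_rot: [0.108, 3.14, -0.004]
contact_force: [-0.8, 0.8, -0.6]
opening: 0.064
grip_force: 0.0
t: 1.77
tool_pos: [0.457, 0.0432, 0.2313]
tool_rot: [0.092, 3.14, 0.0]
contact_force: [0.3, 0.9, -0.8]
opening: 0.0638
grip_force: 0.0
[ 297  189   39   56 2102] 0.05963598614532456 ((458.49847412109375, 41.80925750732422), (33.73024368286133, 50.61101150512695), 86.07587432861328)
[312 245   9  47 388] 0.03183997081332904 ((518.703857421875, 37.941673278808594), (7.916340351104736, 50.78038024902344), 86.2951889038086)
```

View pics/wrist1.png

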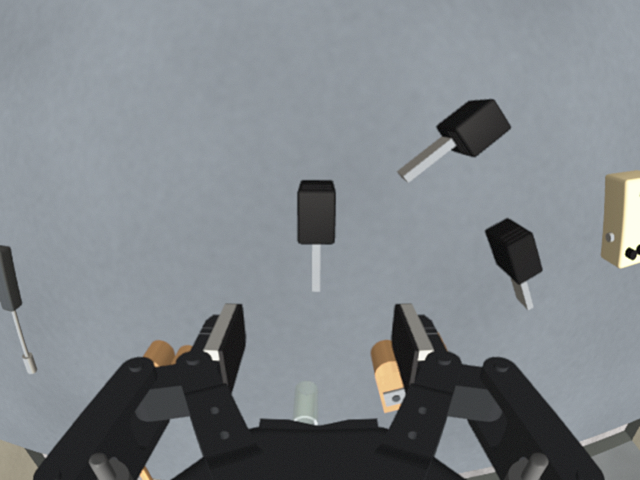

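The wrist view shows the chosen gauge centred at (317,215), clear of its neighbours. Its measured pose is (458.5, 41.8) mm, heading -3.8°, with tops at 60 and 32 mm, as described. I'll descend and grip.

```bash
python3 -m crank '0.003 -0.003 -0.08 0; 0 0 -0.08 0; 0 0 -0.08 0; 0 0 -0.07 0; 0 0 -0.05 0'
python3 -m crank '0 0 -0.03 0; 0 0 -0.018 0; 0 0 0 0; 0 0 0 0; 0 0 0 0'
python3 -m crank '0 0 0 0; 0 0 0 0; 0 0 0 0; 0 0 0 0; 0 0 0 0' 20 50
python3 -m crank '0 0 0 0; 0 0 0 0; 0 0 0 0; 0 0 0 0; 0 0 0 0'
```

```text
t: 2.23
tool_pos: [0.4565, 0.0413, 0.0478]
tool_rot: [-0.094, -3.136, -0.0]
contact_force: [0.1, 0.0, 0.3]
opening: 0.0645
grip_force: 0.0
t: 2.65
tool_pos: [0.4602, 0.0406, 0.0289]
tool_rot: [0.095, 3.137, -0.0]
contact_force: [0.0, -0.5, -0.3]
opening: 0.0636
grip_force: 0.0
t: 3.07
tool_pos: [0.4599, 0.0405, 0.0287]
tool_rot: [0.096, 3.138, 0.0]
contact_force: [-0.9, -0.2, 6.0]
opening: 0.0337
grip_force: 51.0
t: 3.48
tool_pos: [0.4599, 0.0405, 0.0287]
tool_rot: [0.096, 3.138, 0.0]
contact_force: [-1.4, 0.3, 5.9]
opening: 0.0333
grip_force: 51.0
```

```bash
python3 -m crank '0 0 0.03 0; 0 0 0.03 0; 0 0 0 0; 0.013 0.015 0 0.02; 0.026 0.03 0 0.04'
python3 -m crank '0.03 0.034 0 0.04; 0.03 0.034 0 0.04; 0.02 0.023 0 0.03; 0.01 0.01 0 0.01; 0 0 0 0'
python3 -m crank '0 0 0 0; 0 0 0 0; 0 0 0 0; 0 0 0 0; 0 0 0 0'
python3 - <<'E'
from h import *
for n in('top','scene'):
    im,d,c=grab(n)
    W=world(n);Z=W[...,2]
    b=(abs(W[...,0]-.57)<.11)&(abs(W[...,1]-.12)<.07)&(d>0)
    m=b&(Z>.047)&(Z<.07)
    k,l,st,_=cv2.connectedComponentsWithStats(m.astype(np.uint8))
    for i in range(1,k):
        if st[i,4]>40:
            r=cv2.minAreaRect((W[l==i][:,:2]*1000).astype(np.float32));print(n,st[i],np.median(Z[l==i]),r)
S=np.load('scene.npz')['im'][200:420,220:500];cv2.imwrite('pics/s2.png',cv2.resize(S,None,fx=2.5,fy=2.5,interpolation=2)[:,:,::-1])
E
```

```text
t: 3.9
tool_pos: [0.477, 0.0627, 0.0558]
tool_rot: [0.054, -3.139, 0.0]
contact_force: [-0.0, -0.0, -2.8]
opening: 0.0332
grip_force: 50.6
t: 4.32
tool_pos: [0.5233, 0.1145, 0.0559]
tool_rot: [0.35, -3.12, -0.0]
contact_force: [-0.6, -0.3, -2.4]
opening: 0.0335
grip_force: 50.5
t: 4.73
tool_pos: [0.523, 0.113, 0.0573]
tool_rot: [-0.346, 3.122, -0.0]
contact_force: [0.2, 0.3, -2.9]
opening: 0.0332
grip_force: 50.5
top [215 156  49  13 248] 0.04842487483868524 ((676.2702026367188, 146.17474365234375), (19.70559310913086, 81.75674438476562), 10.14742660522461)
scene [357 265  48  44 545] 0.059456819724931886 ((563.5737915039062, 120.54766082763672), (38.18670654296875, 85.15550994873047), 84.88855743408203)
scene [325 337  34  29 245] 0.0481069971916287 ((671.1355590820312, 162.06532287597656), (17.59484100341797, 53.967041015625), 0.6835642457008362)
```

View pics/s2.png

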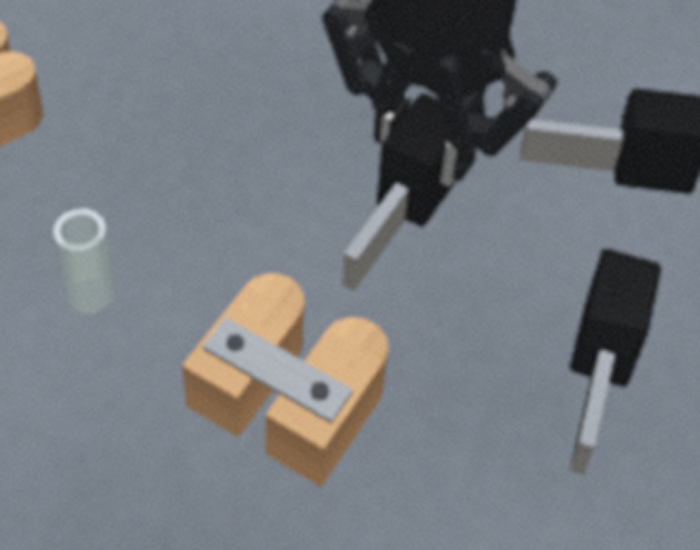

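The close view shows the gauge held level, with its blade tip at (355,270) in line with the gap mouth at about (320,330). It is off the middle line by about 0.4 mm. I'll lower it and slide it in.

```bash
python3 -m crank '0 0 -0.025 0; 0 0 -0.02 0; 0 0 -0.008 0; 0 0 0 0; 0 0 0 0'
python3 -m crank '0.02 0.0044 0 0; 0.02 0.0044 0 0; 0.02 0.0044 0 0; 0.02 0.0044 0 0; 0 0 0 0'
python3 -m crank '0.02 0.0044 0 0; 0.02 0.0044 0 0; 0.02 0.0044 0 0; 0.016 0.0035 0 0; 0 0 0 0'
python3 -m crank '0 0 0 0; 0 0 0 0; 0 0 0 0; 0 0 0 0; 0 0 0 0'
```

```text
t: 5.25
tool_pos: [0.5228, 0.1135, 0.0298]
tool_rot: [0.347, -3.121, -0.0]
contact_force: [-0.4, 0.4, -2.5]
opening: 0.0332
grip_force: 50.8
t: 5.67
tool_pos: [0.5662, 0.1227, 0.0315]
tool_rot: [-0.347, 3.12, -0.0]
contact_force: [0.1, 0.5, -2.8]
opening: 0.0335
grip_force: 50.7
t: 6.08
tool_pos: [0.6029, 0.1309, 0.0312]
tool_rot: [-0.347, 3.121, -0.0]
contact_force: [-0.3, -0.1, -3.5]
opening: 0.0331
grip_force: 50.7
t: 6.5
tool_pos: [0.6009, 0.1306, 0.0307]
tool_rot: [0.347, -3.122, 0.0]
contact_force: [-0.4, 0.4, -2.0]
opening: 0.0336
grip_force: 50.7
```

```bash
python3 -m crank '0.002 0.0004 0 0; 0.002 0.0004 0 0; 0.002 0.0004 0 0; 0 0 0 0; 0 0 0 0'
python3 -m crank '0 0 -0.002 0; 0 0 -0.001 0; 0 0 0 0; 0 0 0 0; 0 0 0 0'
```

```text
t: 6.92
tool_pos: [0.6044, 0.1312, 0.0309]
tool_rot: [-0.347, 3.122, 0.0]
contact_force: [0.6, -0.2, -2.5]
opening: 0.0332
grip_force: 50.7
t: 7.33
tool_pos: [0.6042, 0.1312, 0.0292]
tool_rot: [0.347, -3.122, -0.0]
contact_force: [-0.5, 0.1, -2.9]
opening: 0.0334
grip_force: 50.7
```

```bash
python3 -m crank '0.002 0.0004 0 0; 0.002 0.0004 0 0; 0 0 -0.001 0; 0 0 0 0; 0 0 0 0'
```

```text
t: 7.75
tool_pos: [0.6057, 0.1317, 0.0288]
tool_rot: [0.347, -3.121, -0.0]
contact_force: [-5.2, -0.0, 1.1]
opening: 0.0334
grip_force: 51.3
```

Contact with the noses (5 N) and with the bench. Now I'll let go; opening to 75% leaves room to rise straight up.

```bash
python3 -m crank '0 0 0 0; 0 0 0 0; 0 0 0 0; 0 0 0 0; 0 0 0 0' 75
python3 -m crank '0 0 0.03 0; 0 0 0.06 0; 0 0 0.08 0; 0 0 0.08 0; 0 0 0.06 0'
python3 -m crank '-0.06 0 0.04 0; -0.08 0 0 0; -0.08 0 0 0; -0.06 0 0 0; 0 0 0 0'
python3 - <<'E'
from h import *
im,d,c=grab('wrist');grab('scene')
W=world('wrist');Z=W[...,2]
b=(abs(W[...,0]-.60)<.06)&(abs(W[...,1]-.13)<.05)&(d>0)&(Z>.054)&(Z<.066)
k,l,st,_=cv2.connectedComponentsWithStats(b.astype(np.uint8))
i=1+st[1:,4].argmax();r=cv2.minAreaRect((W[l==i][:,:2]*1000).astype(np.float32));print(st[i],np.median(Z[l==i]),r)
p=np.array(r[0])-[625.7,135.8];print('in mouth frame',p@[.977,.215],p@[-.215,.977])
S=np.load('scene.npz')['im'][200:420,220:500];cv2.imwrite('pics/s3.png',cv2.resize(S,None,fx=2.5,fy=2.5,interpolation=2)[:,:,::-1])
E
```

```text
t: 8.17
tool_pos: [0.6069, 0.1316, 0.0293]
tool_rot: [-0.347, 3.121, -0.0]
contact_force: [-0.5, -0.2, 0.1]
opening: 0.0641
grip_force: 0.0
t: 8.58
tool_pos: [0.6073, 0.1317, 0.1877]
tool_rot: [-0.347, 3.118, -0.0]
contact_force: [0.4, 0.4, 0.5]
opening: 0.0635
grip_force: 0.0
t: 9.0
tool_pos: [0.4618, 0.1318, 0.2028]
tool_rot: [0.349, -3.12, -0.0]
contact_force: [-0.6, -0.9, -0.4]
opening: 0.0638
grip_force: 0.0
[ 267  340   37   44 1494] 0.05965182014154266 ((603.0393676757812, 131.99656677246094), (50.670989990234375, 34.46347427368164), 13.472671508789062)
in mouth frame -22.957175924682666 1.1560816864013663
```

View pics/s3.png

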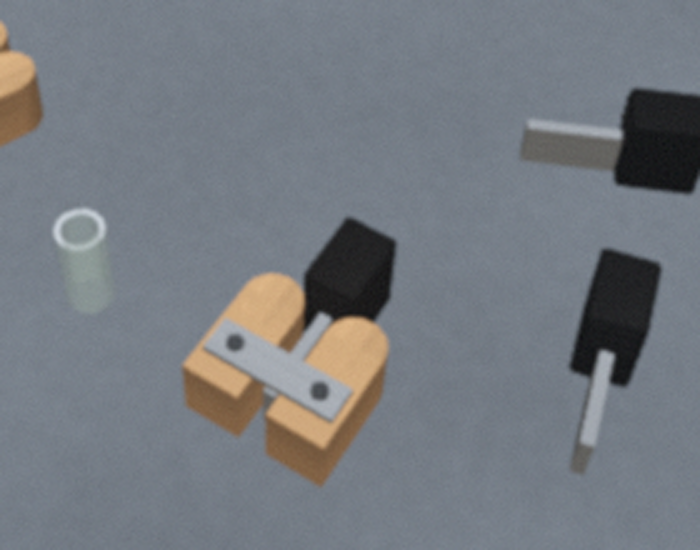

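The gauge handle at (350,270) stands against the noses with the blade fully under the bar, at (-23, +1) mm in the mouth frame. The slide at (80,260) has not moved.

```bash
python3 -c "
from station import ctrl
print(ctrl.finish_job())"
```

```text
the job is handed in; nothing more can be done
None
```

The rightmost gauge is standing released on the bench, its blade fully home in the wide gap and its handle 23 mm in front of the mouth; the glass slide was left where it was, and the job is handed in at about 9 s, with no verdict shown.

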